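Mark a batch of bridge blanks in the swing-arm press

ROBOT

A 7-joint arm with a two-finger parallel gripper is mounted at the origin on the work surface. World frame = base frame: x ahead of the robot, y to its left, z up, the work surface at z = 0. Lengths are in mm, angles in degrees, forces in N, time in s.
With the tool pointing down it reaches from about 400 to 925 mm from the base axis. Payload 5.6 kg.
Tool frame: the origin (TCP) lies between the finger pads; the fingertips stand 8 mm ahead of it and the grasp point (between the pads) lies 11 mm behind it; z points along the fingers, y is the line along which they close (so a half turn about z gives the same grasp; the last joint's range is limited). The gripper opens to 85 mm and grips with 20 to 120 N. Pads are 22 mm wide; open, the fingers measure 114 mm over their backs; the gripper's body (76 mm by 85 mm) begins 54 mm behind the grasp point. The pads swing forward as they close: fully open they stand 13 mm farther back than shut.
Start: joints at [68.297, 26.786, -0.665, 91.828, 0.344, 61.387, -3.226], TCP at [214.151, -613.716, 239.29] pointing down, gripper open.
Joint ranges: [-144.91, 144.91], [-17.63, 115.5], [-89.93, 88.59], [15.96, 139.68], [-74.01, 254.01], [8.47, 105.57], [-167.45, 167.45]. Speed limits (degrees/s): [147.25, 147.25, 180, 180, 180, 180, 180].

INTERFACE

Orientations are given as [roll, pitch, yaw] about the fixed x, y, z axes, in that order (R = Rz(yaw) Ry(pitch) Rx(roll)).
In Python, from workcell import env, claw, kinematics, camera, calibration, order, cut_out gives the robot as it stands. The module is installed in compiled form; this text tells all that it offers. Calls block until the motion is done:
- env.move_ptp(position, orientation): joint-space move of the TCP to a pose.
- env.move_straight(position, max_speed=150, attitude=None): straight line of the TCP; attitude=None keeps the orientation; max_speed is the mean speed in mm/s.
- env.set_joints(angles): joint-space move.
- claw.set_gripper(opening): finger opening in mm; the grip force is fixed at half the most; returns when the fingers have stopped.
- env.sleep(seconds).
- kinematics.inverse_kinematics(position, orientation): joint angles nearest the present ones, or None.
- camera(name): name is "side" or "top"; returns the picture (384x512x3 uint8, blue, green, red); there is no depth.
- calibration(name): a dict with "K" (3x3 intrinsics, pixels), "R" (3x3) and "t" (3): a world point X has camera coordinates R X + t. Camera axes: x right, y down, z forward; pixel columns grow to the right and rows downward; lengths in mm; the calibration is good to about 2 mm. A picture is of the moment at which its call begins. calibration takes no time and is no camera call.
A pose or a line that the arm cannot do raises env.MotionError and nothing moves.
- order.hand_in(): hands the job in; it is judged then, once.
Trained networks look in the newest picture that a camera, given by its name, has taken for a name from the list of things; names that differ only in an ending like _2 or _b are one class to them, and where a whole thing is asked for, a point or a joint stands for the part that bears it (a point fixed in the world has none). Each returns a list of dicts, best first, with "p" (0 to 1); they miss things now and then, are a little off and sometimes report something else, mostly with a low value. They report only what shows in the picture. A call takes as long as a camera call. They do not tell look-alikes from the thing itself.
- cut_out(camera, query): "region" (384x512 bool, what is visible of it) and "rect" ([left, top, right, bottom] in pixels, round what is visible of it).
Readings, each from a call of its own:
- env.read_t(): time.
- env.read_joint_positions(): joint angles.
- env.read_joint_velocities(): joint speeds.
- env.read_tau(): joint torques, N m.
- env.read_tcp_pos(): TCP position.
- env.read_ee_rot(): TCP orientation.
- env.read_wrist_force(): force on the tool from outside, world axes, zero at the start.
- env.read_ft_torque(): the same for the moment, N m.
- env.read_gripper_width(): finger opening in mm.
- env.read_grip_force(): force on a finger pad.
Only numpy, scipy, OpenCV 4.12 (cv2) and the standard library are available. Lean on these libraries where they do the work, as an engineer would, in place of code of your own. Each camera call takes 0.05 s, during which the arm holds its last target. There are 200 camera calls.

TASK

Swing the marking press's arm out to its parking stop, lay every dark bridge blank right way up in a bay of the nest (one per bay, any bay), then swing the arm back to its stop over the nest and push the plunger fully down to its stop to mark them. Let the plunger come up, swing the arm out to park again, and lay all the marked blanks flat, right way up, on the bottom of the wooden tray, leaving the arm parked. Do not disturb the other things on the bench.

Things in the scene. Friction and masses are not known exactly. Their poses are not given: they have to be found in the camera images.
- blank1: dark hardwood bridge blank, 110 long (its x) x 32 wide (its y) mm; 11 mm thick at the wings, 18 mm thick over the middle 60 mm, a thin white strip along its top; 60 g; origin at the centre of its underside, z up when the right way up. Two or three such alike blanks are present (None: absent); they start lying on the bench
- blank2: dark hardwood bridge blank, 110 long (its x) x 32 wide (its y) mm; 11 mm thick at the wings, 18 mm thick over the middle 60 mm, a thin white strip along its top; 60 g; origin at the centre of its underside, z up when the right way up. Two or three such alike blanks are present (None: absent); they start lying on the bench
- blank3: dark hardwood bridge blank, 110 long (its x) x 32 wide (its y) mm; 11 mm thick at the wings, 18 mm thick over the middle 60 mm, a thin white strip along its top; 60 g; origin at the centre of its underside, z up when the right way up. Two or three such alike blanks are present (None: absent); they start lying on the bench
- press: swing-arm marking press, fixed: base plate 330 (x) x 230 (y) x 20 mm, origin at table height under the middle of its nest. Nest, on the robot's side: three bays along y, long axes along x, each 124 x 44 mm, with 6 mm high lips across the ends and 6 mm blocks between the bays near their ends (the middle 60 mm of a bay's sides is open for fingers). Column 160 mm in +x from the origin
- bay1 (a point): centre of the floor of bay 1 of the nest (bays 70 mm apart along the press's y; floor 20 mm above the table); axes as the press's
- bay2 (a point): centre of the floor of bay 2 of the nest (bays 70 mm apart along the press's y; floor 20 mm above the table); axes as the press's
- bay3 (a point): centre of the floor of bay 3 of the nest (bays 70 mm apart along the press's y; floor 20 mm above the table); axes as the press's
- press_arm (a joint): hinge angle of the press arm about the vertical: 0 = at its stop, over the nest (arm pointing along the press's -x from the hinge); grows clockwise seen from above (free end moves towards the press's +y) to 1.5 rad = parking stop, clear of the nest. Stays where it is left. Arm 32 mm wide, its top 124 mm above the table
- swing_hinge (a point): point on the arm's hinge axis, 112 mm above the table
- swing_handle (a point): middle height of the arm's handle: upright black bar 20 mm in diameter and 55 mm tall above the arm (top 184 mm above the table), 215 mm from the hinge axis at the arm's free end
- plunger (a joint): travel of the spring plunger in the arm: 0 = up, 0.025 m = fully down on its stop; springs back when let go; about 4 N to start, 10 N at the stop. It carries a punch plate 50 x 180 x 10 mm under the arm, 26 mm above seated blanks when up; an unseated blank blocks it
- plunger_top (a point): centre of the top of the plunger's black round push knob, 40 mm in diameter, 192 mm above the table when up, 160 mm from the hinge axis and 55 mm from the handle's axis
- tray: shallow fixed wooden tray 260 (x) x 160 (y) x 22 mm outside, walls 6 mm, floor top about 6 mm above the table; origin at the centre of its underside
- glue: bystander, leave alone: loose white glue bottle 130 mm tall, 52 mm diameter, origin at its foot
- tape: bystander, leave alone: loose cardboard tape roll, 100 mm diameter, 25 mm high, lying flat
- sanding_block: bystander, leave alone: loose cork block 110 x 65 x 35 mm
- offcut: bystander, leave alone: loose wood offcut 170 x 50 x 30 mm
- mallet: bystander, leave alone: loose hammer lying on the bench
- finish: bystander, leave alone: loose tin 90 mm tall, 70 mm diameter
Not all that is in view belongs to the job. Leave any green or pink look-alike of the blank2 alone.

How it is judged:
By the outcome, as a careful person would: the job done as asked, in the order asked, and still so for the second after the job is handed in, with the robot touching nothing.
Of blank1, blank2, blank3 only 2 to 3 are there at a start; the rules pass over those that are not, and their reading is None.
At some moment in a run one of blank1, blank2, blank3 may be knocked a few centimetres aside while the robot is not near it.
Once in a run the grip may slacken for a moment while it holds something.
It also fails if it takes over 210 s, if anything falls off the work surface, if the arm or the gripper's body presses on something with over 40 N, if the wrist force passes 120 N, or if a joint passes its speed limit or range.

## Working session

There is one attempt and no reset: what is moved stays moved. The work goes in short steps, each a Python script; the robot and the scene stay as the last script left them, time stands still between calls to the robot, and variables do not carry over. Pictures are saved under pics/ and viewed, at most 14 in all, crops included, and the job is handed in when it is done.

```bash
mkdir -p pics; ls; python3 - <<'E'
from workcell import env,claw,kinematics,camera,calibration,order,cut_out
import cv2,numpy as np
np.set_printoptions(precision=2,suppress=True)
for n in("top","side"):
    im=camera(n); cv2.imwrite(f"pics/{n}0.png",cv2.resize(im,(800,600),interpolation=cv2.INTER_CUBIC)); cv2.imwrite(f"raw_{n}0.png",im)
    c=calibration(n); print(n,c["K"],c["R"],c["t"], -c["R"].T@c["t"])
    for q in("blank1","press","press_arm","plunger","swing_handle","tray"):
        print(q,[(round(d["p"],2),[round(float(v),1) for v in d["rect"]],int(d["region"].sum())) for d in cut_out(n,q)])
print(env.read_t())
E
```

```text
pics
top [[401.75   0.   258.56]
 [  0.   401.75 193.46]
 [  0.     0.     1.  ]] [[ 0.01 -1.   -0.01]
 [-1.   -0.01 -0.09]
 [ 0.09  0.01 -1.  ]] [ -10.54  512.93 1375.8 ] [ 387.63  -24.76 1416.04]
blank1 [(0.81, [139.3, 156.9, 157.3, 186.5], 304), (0.72, [147.7, 207.4, 176.5, 233.7], 301), (0.64, [185.5, 163.6, 216.6, 179.4], 283), (0.57, [304.7, 108.0, 332.1, 135.6], 421), (0.54, [188.3, 203.3, 203.4, 238.0], 361)]
press [(0.73, [155.1, 259.4, 175.6, 272.1], 268), (0.6, [225.3, 132.3, 291.1, 227.7], 6209)]
press_arm [(0.62, [226.0, 139.0, 280.0, 220.4], 1672)]
plunger [(0.89, [225.6, 191.8, 280.6, 211.6], 783)]
swing_handle [(0.97, [227.5, 141.3, 278.2, 218.3], 1541)]
tray [(0.81, [329.1, 159.6, 378.3, 239.2], 3412), (0.51, [228.0, 192.7, 283.2, 209.2], 722)]
side [[418.09   0.   257.19]
 [  0.   418.09 192.15]
 [  0.     0.     1.  ]] [[-0.81 -0.59 -0.01]
 [-0.28  0.41 -0.87]
 [ 0.52 -0.7  -0.49]] [ 391.27  258.6  1146.85] [-203.28  928.31  795.08]
blank1 [(0.85, [175.1, 239.8, 208.1, 258.8], 349), (0.8, [137.0, 264.6, 158.8, 290.4], 339), (0.65, [195.9, 278.8, 211.5, 311.1], 413), (0.58, [217.5, 261.0, 252.5, 283.3], 407)]
press [(0.86, [180.4, 177.8, 298.6, 253.5], 4894)]
press_arm [(0.93, [211.0, 179.2, 275.6, 228.6], 1444)]
plunger [(0.73, [232.0, 178.9, 275.8, 224.6], 532), (0.66, [246.4, 271.5, 263.2, 322.1], 844), (0.64, [308.7, 154.5, 366.2, 182.1], 467), (0.45, [218.5, 172.2, 245.8, 184.2], 288)]
swing_handle [(0.87, [208.3, 175.0, 274.5, 230.2], 1514)]
tray [(0.91, [268.4, 165.9, 342.9, 207.3], 1619)]
0.7
```

View pics/top0.png

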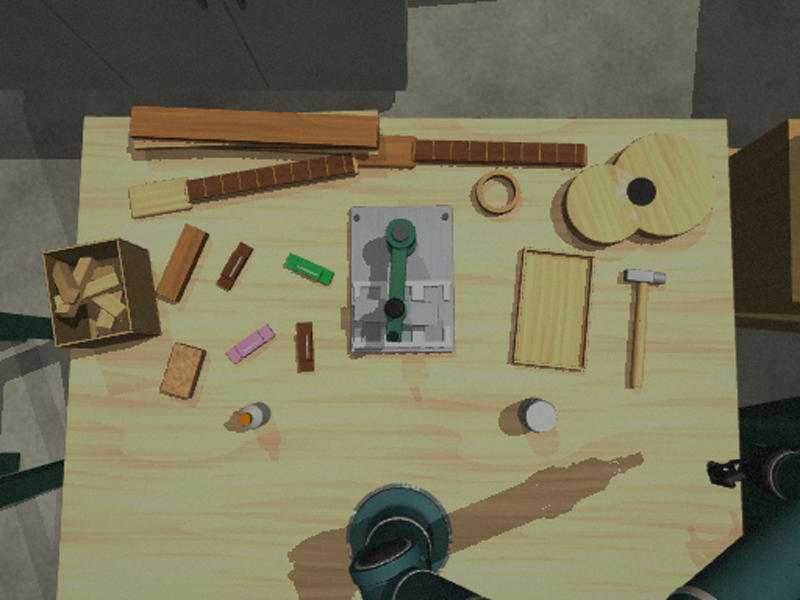

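View pics/side0.png

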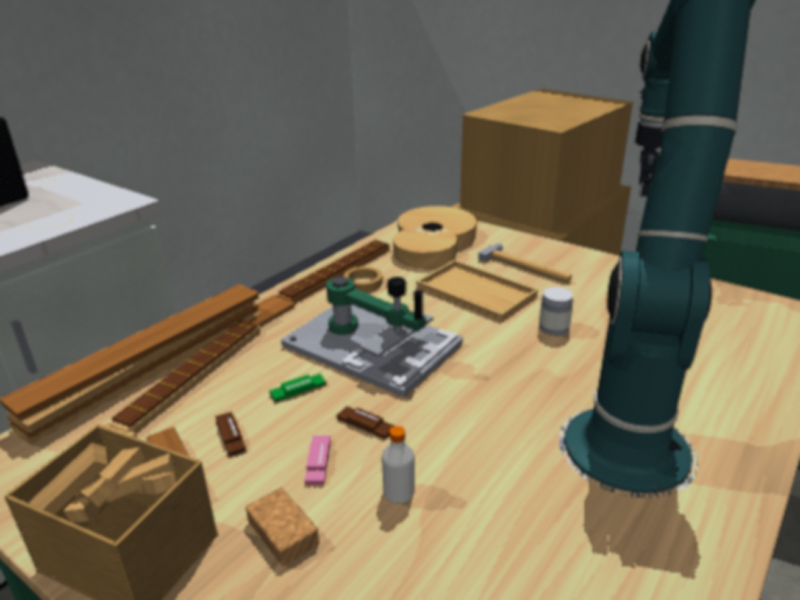

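Candidates, in 800×600 top-view pixels: the dark blanks are at (235,266) and (305,346), the green look-alike at (309,268), the pink one at (250,343). Other dark wood is the brown offcut at (183,263) and the fretboards. By the description I choose the two dark ones. Next comes a close crop and measurement.

```bash
cat > h.py <<'E'
from workcell import env,claw,kinematics,camera,calibration,order,cut_out
import cv2,numpy as np
np.set_printoptions(precision=1,suppress=True)
C={n:calibration(n) for n in("top","side")}
def proj(n,X):
    c=C[n]; p=(c["R"]@np.atleast_2d(X).T+c["t"][:,None]).T; q=p@c["K"].T
    return q[:,:2]/q[:,2:]
def rays(n,uv):
    c=C[n]; uv=np.atleast_2d(np.asarray(uv,float)); d=np.c_[uv,np.ones(len(uv))]@np.linalg.inv(c["K"]).T@c["R"]
    return -c["R"].T@c["t"],d
def plane(n,uv,z):
    o,d=rays(n,uv); return o+d*((z-o[2])/d[:,2])[:,None]
def tri(ut,us):
    a,da=rays("top",ut);b,db=rays("side",us);da=da[0]/np.linalg.norm(da);db=db[0]/np.linalg.norm(db)
    s=np.linalg.lstsq(np.c_[da,-db],b-a,rcond=None)[0]; p=a+s[0]*da;q=b+s[1]*db
    return (p+q)/2,np.linalg.norm(p-q)
def cent(m): y,x=np.nonzero(m); return np.array([x.mean(),y.mean()])
def rect(n,m,z):
    y,x=np.nonzero(m); P=plane(n,np.c_[x,y],z)[:,:2].astype(np.float32)
    (c,(w,h),a)=cv2.minAreaRect(P)
    if w<h: w,h,a=h,w,a+90
    return np.array(c),w,h,(a+90)%180-90
def darkbrown(im):
    b,g,r=[im[...,i].astype(int) for i in range(3)]
    return r
def blanks(n,im):
    out=[]
    for d in cut_out(n,"blank1"):
        m=d["region"]; px=np.median(im[m].astype(float),axis=0); out.append((d["p"],px,cent(m),m))
    return out
E
python3 - <<'E'
from h import *
ims={n:camera(n) for n in C}
B={n:blanks(n,ims[n]) for n in C}
for n in C:
    for p,px,c,m in B[n]: print(n,round(p,2),"bgr",px,"px",c, "rect z14",*rect(n,m,14))
for p,px,c,m in B["top"]:
    for p2,px2,c2,m2 in B["side"]:
        X,e=tri(c,c2)
        if e<15 : print("tri",c,c2,X,e)
t=ims["top"];s=ims["side"]
def cr(im,x0,y0,x1,y1,W,H): return cv2.resize(im[y0:y1,x0:x1],(W,H),interpolation=cv2.INTER_CUBIC)
cv2.imwrite("pics/crop1.png",np.vstack([np.hstack([cr(t,135,150,215,240,400,400),cr(t,220,125,295,230,400,400)]),cr(s,130,225,260,290,800,200)[:,:]]))
# grey base plate
hsv=cv2.cvtColor(t,cv2.COLOR_BGR2HSV)
d=[d for d in cut_out("top","press")]; d=max(d,key=lambda d:d["region"].sum()); m=d["region"]
print("press z20",*rect("top",m,20), "yaw x axis")
black=(t.max(2)<45); sub=black[125:230,220:295]
n,l,st,ce=cv2.connectedComponentsWithStats(sub.astype(np.uint8))
print("top black",[(st[i][4],ce[i]+[220,125]) for i in range(1,n) if st[i][4]>15])
sub=(s.max(2)<45)[165:230,200:290]
n,l,st,ce=cv2.connectedComponentsWithStats(sub.astype(np.uint8))
print("side black",[(st[i],ce[i]+[200,165]) for i in range(1,n) if st[i][4]>15])
E
```

```text
top 0.81 bgr [35. 55. 88.] px [194.9 221.4] rect z14 [413.7 215.7] 108.73918914794922 34.66099166870117 4.479647159576416
top 0.79 bgr [35. 55. 87.] px [149.7 169.8] rect z14 [594.5 379.6] 107.73625183105469 41.428199768066406 -27.961761474609375
top 0.76 bgr [140. 114. 161.] px [159.5 219.6] rect z14 [421.  339.2] 114.35860443115234 39.07056427001953 -54.8526611328125
top 0.76 bgr [ 58. 129.  36.] px [198.1 171.7] rect z14 [589.9 208.6] 106.81573486328125 30.080005645751953 65.44852447509766
side 0.78 bgr [ 54. 125.  38.] px [190.2 247.6] rect z14 [585.  213.2] 112.8245849609375 55.918495178222656 65.2715072631836
side 0.64 bgr [31. 55. 94.] px [233.2 269.5] rect z14 [409.9 217.4] 118.7063980102539 52.937015533447266 5.077828407287598
side 0.64 bgr [161. 125. 204.] px [203.2 294.4] rect z14 [412.4 342.9] 117.30876922607422 35.6165771484375 -54.17105484008789
side 0.57 bgr [32. 55. 94.] px [147.4 277.5] rect z14 [585.8 382.9] 116.23455047607422 32.61623764038086 -28.2408447265625
tri [194.9 221.4] [233.2 269.5] [413.4 215.6   9.3] 1.9722935291900026
tri [149.7 169.8] [147.4 277.5] [594.1 380.2   6.8] 3.885206414023336
tri [159.5 219.6] [203.2 294.4] [417.9 339.9   6.8] 3.823855343993377
tri [198.1 171.7] [190.2 247.6] [590.  208.9   7. ] 0.8264086130733265
press z20 [567.9   2.7] 329.5235290527344 232.89303588867188 1.2115758657455444 yaw x axis
top black [(np.int32(130), array([252. , 196.8])), (np.int32(34), array([251. , 214.7]))]
side black [(array([ 49,  13,  10,  12, 100], dtype=int32), array([253.5, 183.4])), (array([65, 22,  6, 22, 73], dtype=int32), array([267.4, 197.4]))]
```

View pics/crop1.png

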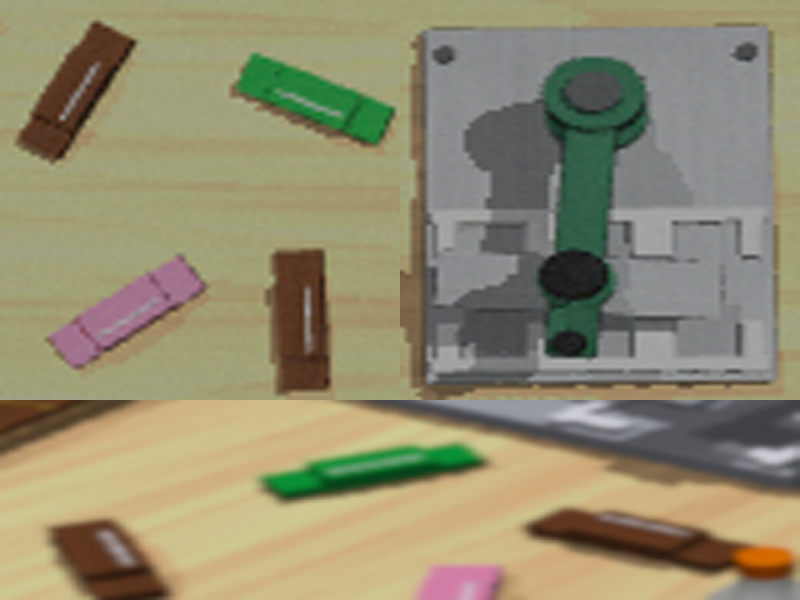

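The crop shows two dark blanks, both with the white strip on top, so both are right way up. The one at raw (150,170) has a yaw of about -28° and the one at (195,221) about 4°. The arm lies over the nest, with the knob at (252,197) and the handle at (251,215). I'll fit the press pose next and check it with an overlay.

```bash
python3 - <<'E'
from h import *
t=camera("top");s=camera("side")
k=plane("top",[252.0,196.8],192)[0]; hd=plane("top",[251.0,214.7],184)[0]
print("knob",k,"handle",hd,"dist",np.linalg.norm((k-hd)[:2]))
print("knob side px pred",proj("side",k),"handle mid pred",proj("side",hd-[0,0,27]),"meas bar 253.5,183.4 / 267.4,197.4")
print("handle tri (mid bar)",tri(proj("top",hd-[0,0,27])[0],[267.4,197.4]),"knob tri",tri([252,196.8],[253.5,180.5]))
d=(k-hd)[:2]; d/=np.linalg.norm(d); print("hinge from handle",hd[:2]+215*d,"dir deg",np.degrees(np.arctan2(d[1],d[0])))
# plate: grey pixels
b=t.astype(int); g=((b.max(2)-b.min(2))<22)&(b.mean(2)>70)
g2=np.zeros_like(g);g2[125:232,218:298]=g[125:232,218:298]
g2=cv2.morphologyEx(g2.astype(np.uint8),cv2.MORPH_OPEN,np.ones((3,3)))
c,w,h,a=rect("top",g2>0,20);print("plate",c,w,h,a)
ds=max(cut_out("top","tray"),key=lambda d:d["region"].sum());print("tray z22",*rect("top",ds["region"],22))
ds=max(cut_out("side","tray"),key=lambda d:d["p"]);print("tray side z22",*rect("side",ds["region"],22))
dp=max(cut_out("side","press"),key=lambda d:d["p"]);
hingeT=plane("top",[256.6,148.6],136)[0];print("hinge px top z136",hingeT)
# overlay: origin = plate centre - off along x ; try from hinge-160
a=np.radians(a); ux=np.array([np.cos(a),np.sin(a)]);uy=np.array([-ux[1],ux[0]])
H=hd[:2]+215*d; O=H-160*ux
print("origin est",O,"offset plate centre in press frame",(c-O)@ux,(c-O)@uy)
for n,im in(("top",t),("side",s)):
    big=cv2.resize(im,None,fx=6,fy=6,interpolation=cv2.INTER_CUBIC)
    def poly(P,col):
        q=(proj(n,np.array(P))+.5)*6-.5; cv2.polylines(big,[q.astype(int).reshape(-1,1,2)],True,col,1,cv2.LINE_AA)
    def box(cx,cy,w,h,z,col): poly([[*(O+ux*(cx+sx*w/2)+uy*(cy+sy*h/2)),z] for sx,sy in((-1,-1),(1,-1),(1,1),(-1,1))],col)
    for y in(-70,0,70): box(0,y,124,44,20,(0,0,255))
    cc=c-O; box(cc@ux,cc@uy,330,230,20,(255,0,255))
    cr=big[125*6:232*6,216*6:300*6] if n=="top" else big[170*6:258*6,176*6:304*6]
    cv2.imwrite(f"pics/ov_{n}.png",cv2.resize(cr,None,fx=min(800/cr.shape[1],600/cr.shape[0]),fy=min(800/cr.shape[1],600/cr.shape[0])))
print(env.read_ee_rot())
E
```

```text
knob [487.4  11.6 192. ] handle [433.   14.4 184. ] dist 54.49075488016884
knob side px pred [[253.  179.3]] handle mid pred [[267.  194.4]] meas bar 253.5,183.4 / 267.4,197.4
handle tri (mid bar) (array([432.6,  14.2, 146.6]), np.float64(1.7094763121744858)) knob tri (array([487. ,  11.3, 187.9]), np.float64(1.6964766702374325))
hinge from handle [647.7   3.7] dir deg -2.8496777159123785
plate [568.1   0.9] 329.6114501953125 229.3779296875 1.041259765625
tray z22 [ 504.1 -337.6] 261.11358642578125 169.30552673339844 -5.823936462402344
tray side z22 [ 493.1 -327. ] 277.5189208984375 190.9311065673828 -5.846626281738281
hinge px top z136 [648.4   0.1 136. ]
origin est [487.7   0.8] offset plate centre in press frame 80.32537410480742 -1.3319903121536476
[180.    0.   19.2]
```

View pics/ov_top.png

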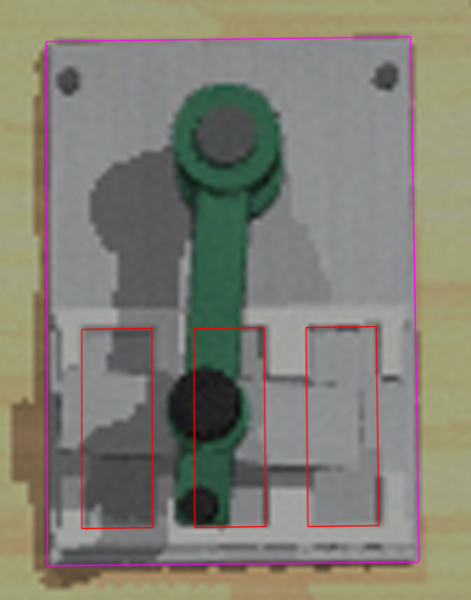

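The overlay matches the plate, and the bays fit to about 2 mm in y. The arm stands at about +4°, and the handle triangulates to (433,14) at mid height 147–157, which fits the text. Now I'll swing the arm out.

```bash
cat >> h.py <<'E'
A=np.radians(1.05); UX=np.array([np.cos(A),np.sin(A)]); UY=np.array([-UX[1],UX[0]])
O=np.array([488.0,-0.8]); HG=O+160*UX
ZG=152.
def hpose(th,r=215.):
    t=np.radians(th); p=HG+r*(-np.cos(t)*UX+np.sin(t)*UY); return p,np.degrees(A)-th
def ang(xy): v=xy-HG; return np.degrees(np.arctan2(v@UY,-(v@UX)))
def F(): return np.array(env.read_wrist_force())
def swing(ths,stop=None,speed=80):
    for th in ths:
        p,y=hpose(th); env.move_straight([*p,ZG],speed,[180,0,y])
        f=F(); t=np.radians(th); tang=f[:2]@(np.sin(t)*UX+np.cos(t)*UY)
        print(f"th {th:.1f} at {ang(np.array(env.read_tcp_pos())[:2]):.1f} tang {tang:.1f} f",f)
        if stop and abs(tang)>stop: break
    return th
def grab_handle(th):
    p,y=hpose(th)
    claw.set_gripper(60)
    env.move_ptp([*p,260],[180,0,y]); env.move_straight([*p,ZG],120); claw.set_gripper(0)
    print("grip w",env.read_gripper_width(),"t",env.read_t())
def let_go(): 
    claw.set_gripper(60); p=np.array(env.read_tcp_pos()); env.move_straight([p[0],p[1],280],200)
E
python3 - <<'E'
from h import *
th0=ang(np.array([433,14.4])); print("th0",th0)
grab_handle(th0)
if 15<env.read_gripper_width()<25:
    swing(np.linspace(th0,84,11)[1:])
    swing(np.arange(85,90,1.),stop=12,speed=20)
    let_go()
print(env.read_tcp_pos(),env.read_t())
t=camera("top");s=camera("side")
cv2.imwrite("pics/p1.png",np.hstack([cv2.resize(t[100:260,120:320],(400,320)),cv2.resize(s[150:330,120:345],(400,320))]))
E
```

```text
th0 4.316192727372811
grip w 18.61788110202419 t 5.4417
th 12.3 at 12.3 tang 0.2 f [-1.2  0.4  6.8]
th 20.3 at 20.3 tang 1.3 f [-1.   1.8  7.4]
th 28.2 at 28.2 tang 1.3 f [-0.2  1.6  8.1]
th 36.2 at 36.2 tang 1.7 f [0.8 1.6 8.3]
th 44.2 at 44.2 tang 0.7 f [-0.4  1.3  7.7]
th 52.1 at 52.2 tang 1.1 f [0.2 1.5 7.3]
th 60.1 at 60.2 tang 0.0 f [-0.2  0.3  8. ]
th 68.1 at 68.2 tang 1.4 f [0.6 2.  8. ]
th 76.0 at 76.2 tang 0.8 f [0.2 2.3 6.9]
th 84.0 at 84.3 tang 0.6 f [0.3 2.6 8.5]
th 85.0 at 85.2 tang 0.9 f [0.7 2.7 7.9]
th 86.0 at 86.1 tang 0.5 f [0.2 3.4 9.1]
th 87.0 at 86.1 tang -15.5 f [-15.6   1.2  18.4]
[632.1 216.4 278.7] 12.9833
```

View pics/p1.png

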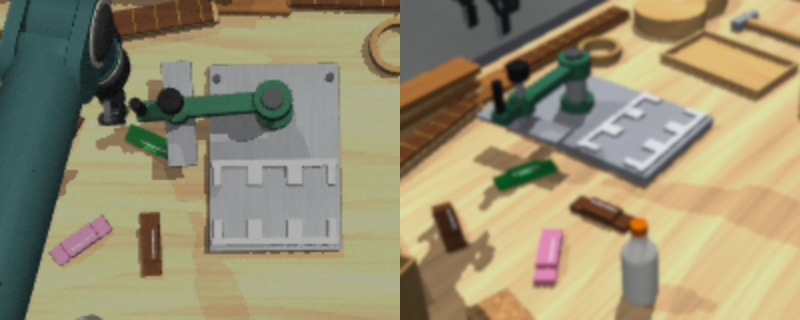

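The arm is at its parking stop (angle 86.1° against 85.9° nominal, -15 N felt at the stop). The nest is clear and both blanks are unmoved. Next I'll refine the bays and place the near blank in the -y bay.

```bash
cat >> h.py <<'E'
GH=10.  # TCP height above blank underside when gripping
def find_dark(z=14,n="top"):
    im=camera(n); out=[]
    for p,px,c,m in blanks(n,im):
        if px.max()<125 and px[2]>px[1]*1.3 and px[2]>px[0]*1.8:
            r,w,h,a=rect(n,m,z); out.append((r,a,w,h,p))
    return out
def line(pts,yaw,speed=150):
    for p in pts:
        env.move_straight(p,speed,[180,0,yaw])
        w=env.read_gripper_width()
        if w<28 or w>38: print("LOST? w",w,"at",p); return False
    return True
def pick(xy,yaw,z0=0.,up=55.,op=50):
    claw.set_gripper(op)
    env.move_ptp([*xy,z0+140],[180,0,yaw]); env.move_straight([*xy,z0+GH],120)
    print("pick f",F()); claw.set_gripper(0); w=env.read_gripper_width()
    env.move_straight([*xy,z0+GH+up],80); print("w",w,env.read_gripper_width(),"gf",env.read_grip_force(),"t",env.read_t())
    return 28<env.read_gripper_width()<38
def put(xy,yaw,zf):
    env.move_straight([*xy,zf+GH+1],60,[180,0,yaw]); print("put f",F(),"w",env.read_gripper_width())
    claw.set_gripper(47); env.sleep(.2); env.move_straight([*xy,zf+160],150)
E
python3 - <<'E'
from h import *
env.move_ptp([450,-200,330],[180,0,0])
im=camera("top"); cv2.imwrite("raw_nest.png",im)
f=find_dark(); print(f)
for y in(70,0,-70): print(y,proj("top",[*(O+y*UY),20]))
# white lips/blocks mask -> template fit of bays
g=im.astype(int); w=((g.max(2)-g.min(2))<25)&(g.mean(2)>165); 
wb=np.zeros_like(w);wb[170:232,218:298]=w[170:232,218:298]
print("lips rect z26",*rect("top",wb,26),wb.sum())
big=cv2.resize(im,None,fx=8,fy=8,interpolation=cv2.INTER_CUBIC)
for y in(-70,0,70):
    q=(proj("top",np.array([[*(O+UX*sx*62+UY*(y+sy*22)),20] for sx,sy in((-1,-1),(1,-1),(1,1),(-1,1))]))+.5)*8
    cv2.polylines(big,[q.astype(int).reshape(-1,1,2)],True,(0,0,255),1,cv2.LINE_AA)
cv2.imwrite("pics/nest.png",big[170*8:234*8,212*8:304*8])
E
```

```text
[(array([594.2, 380.5]), -28.411479949951172, 112.59868621826172, 41.45708084106445, 0.86), (array([413.9, 215. ]), 1.4150503873825073, 108.26323699951172, 34.91788101196289, 0.79)]
70 [[236.9 200.9]]
0 [[257.  200.7]]
-70 [[277.1 200.5]]
lips rect z26 [490.2  -0.7] 216.09388732910156 145.9987335205078 -89.48002284765244 778
```

View pics/nest.png

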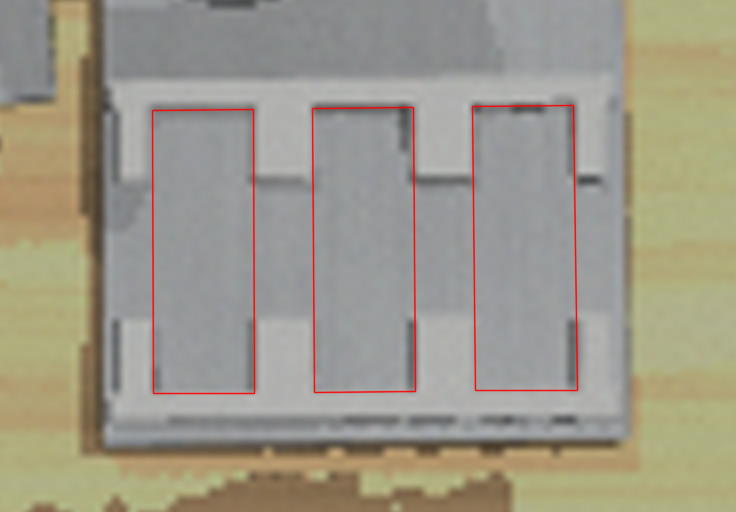

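The bay outlines fit the nest to within about 1 mm. Now the near blank goes into the -y bay.

```bash
python3 - <<'E'
from h import *
ok=pick(np.array([414,215.8]),3.)
yw=np.degrees(A); b=O-70*UY
if ok and line([[430,100,65],[*b,65]],yw): put(b,yw,20)
env.move_straight([480,-220,330],250)
print([(r,round(a,1)) for r,a,*_ in find_dark()],"target",b,env.read_t())
im=camera("top");cv2.imwrite("pics/b1.png",cv2.resize(im[130:250,120:310],(760,480),interpolation=cv2.INTER_CUBIC))
E
```

```text
pick f [ 0.9 -0.7  0.7]
w 30.388693147135655 30.513213832638133 gf 59.36022609472275 t 19.2167
put f [-3.6  1.6  8.4] w 30.344590720516894
[(array([594.7, 379.6]), -29.2), (array([489.8, -68.9]), 0.4)] target [489.3 -70.8] 24.975
```

View pics/b1.png

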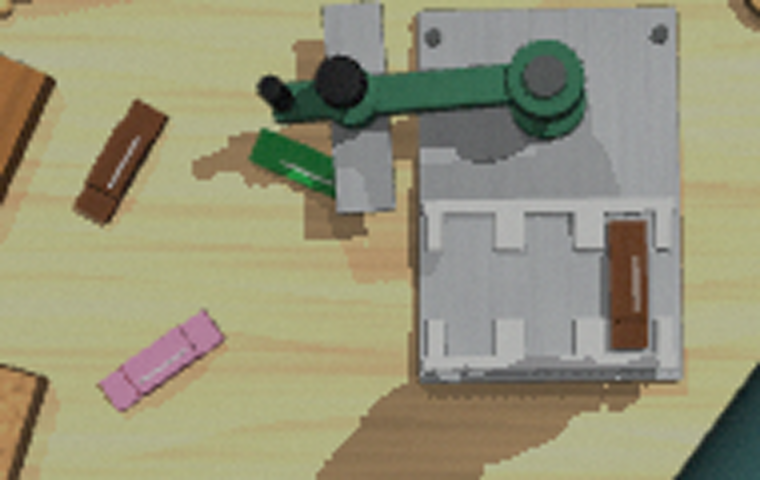

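The first blank lies in the -y bay, right way up. Now the second one, at (594,380) with a yaw of -28.5°.

```bash
python3 - <<'E'
from h import *
env.move_ptp([450,100,330],[180,0,-10])
ok=pick(np.array([594.5,380]),-28.5)
yw=np.degrees(A); b=O
if ok and line([[500,260,65],[450,100,65],[*b,65]],yw): put(b,yw,20)
env.move_straight([480,-220,330],250)
print([(r,round(a,1)) for r,a,*_ in find_dark()],"target",b,env.read_t())
im=camera("top");s=camera("side");cv2.imwrite("pics/b2.png",np.hstack([cv2.resize(im[130:250,120:310],(500,320),interpolation=cv2.INTER_CUBIC),cv2.resize(s[180:260,180:300],(300,320),interpolation=cv2.INTER_CUBIC)]))
E
```

```text
pick f [ 0.5 -0.  -0.5]
w 30.227990778598468 30.49491315102668 gf 61.682714223861694 t 30.2083
put f [-4.9  2.3 13.2] w 30.4246626092242
[(array([488. , -68.9]), 0.4), (array([491.,   2.]), 2.7)] target [488.   -0.8] 37.1917
```

View pics/b2.png

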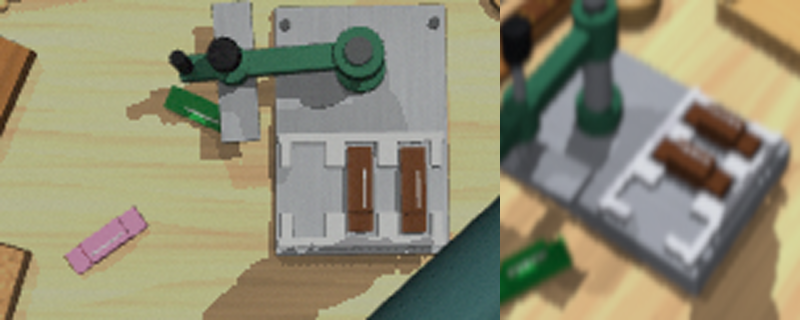

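Both blanks are seated. Now I'll swing the arm back to its stop and press.

```bash
python3 - <<'E'
from h import *
env.move_ptp([600,120,330],[180,0,-60])
grab_handle(86.)
if 15<env.read_gripper_width()<25:
    swing(np.linspace(86,2,12)[1:])
    swing(np.arange(1,-4,-1.),stop=12,speed=20)
    let_go()
    print(env.read_t())
    claw.set_gripper(0)
    k,y=hpose(0,160.); print("knob",k)
    env.move_straight([*k,225],120,[180,0,y]); f0=F(); print("f0",f0)
    env.move_straight([*k,203],60)
    for z in [200,196,192,188,184,180,178,177,176,175,174,173,172]:
        env.move_straight([*k,z],25); f=F()-f0; print(z,env.read_tcp_pos()[2],f)
        if f[2]>22: break
    env.sleep(.5); print("hold",env.read_tcp_pos(),F()-f0)
print(env.read_t())
im=camera("side");cv2.imwrite("pics/press.png",cv2.resize(im[140:270,170:310],(640,594),interpolation=cv2.INTER_CUBIC))
E
```

```text
grip w 18.31242726336261 t 40.9833
th 78.4 at 78.5 tang -0.5 f [-0.4 -0.7  6.2]
th 70.7 at 70.9 tang -0.6 f [-0.9  0.7  6.8]
th 63.1 at 63.2 tang -1.7 f [-1.4 -1.   7.1]
th 55.5 at 55.6 tang -1.1 f [-1.2 -0.3  6.8]
th 47.8 at 47.9 tang -1.3 f [-2.4  0.7  7.5]
th 40.2 at 40.3 tang -0.2 f [-1.9  1.2  8.1]
th 32.5 at 32.6 tang -1.3 f [-3.5  0.6  9.9]
th 24.9 at 24.9 tang -1.1 f [-4.1  0.7 10.3]
th 17.3 at 17.2 tang -1.3 f [-4.6 -0.1 10.9]
th 9.6 at 9.5 tang -1.3 f [-5.8 -0.4 12.2]
th 2.0 at 1.8 tang -0.7 f [-5.  -0.6 12.1]
th 1.0 at 0.8 tang -2.4 f [-5.  -2.4 13. ]
th 0.0 at -0.2 tang -0.7 f [-5.5 -0.8 12.5]
th -1.0 at -0.4 tang 8.7 f [-6.6  8.5 18.5]
th -2.0 at -0.4 tang 20.4 f [-6.8 20.  21.2]
50.4583
knob [488.   -0.8]
f0 [ 0.1 -0.4  0.5]
200 200.1359946856428 [-0.   0.6  0. ]
196 196.1527700804269 [0.5 0.5 4.3]
192 192.2354727912559 [-1.3 -0.3  6. ]
188 188.31671072598797 [-1.1 -0.1  6.2]
184 184.38669478272297 [-1.1  0.8  8.3]
180 180.44256620319342 [-2.   0.9  8. ]
178 178.49726263227174 [-3.1  0.7 10.2]
177 177.55619194740356 [-1.1 -0.5  9. ]
176 176.5629482654126 [-3.1  0.4  9.9]
175 175.59369939272824 [-1.5  0.3  8.4]
174 175.01013688667712 [-3.9  0.8 14.6]
173 174.8787712452203 [-8.5  1.2 25.4]
hold [488.3  -1.  174.9] [-8.3  1.6 26.3]
57.15
```

View pics/press.png

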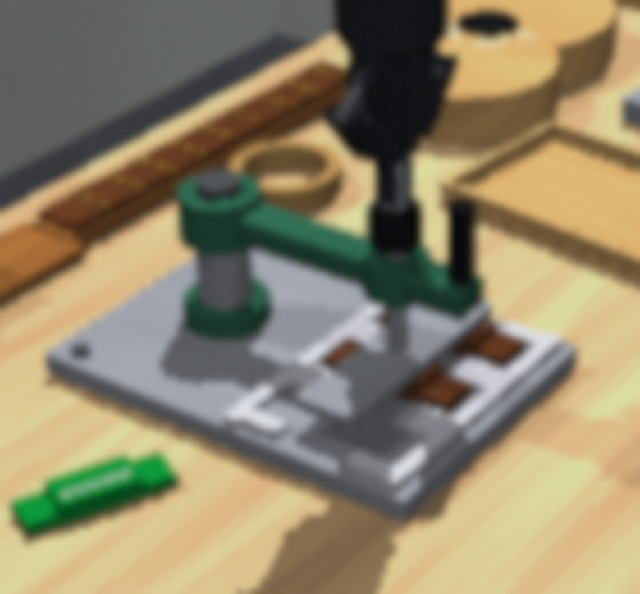

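The plunger went from contact at TCP z=200 to a hard stop at 174.9, which is 25 mm of travel, so it reached its stop. Now I'll release it, park the arm, and measure the tray.

```bash
python3 - <<'E'
from h import *
p=env.read_tcp_pos(); env.move_straight([p[0],p[1],205],40); env.sleep(.3); env.move_straight([p[0],p[1],270],150)
grab_handle(-0.2)
if 15<env.read_gripper_width()<25:
    swing(np.linspace(0,84,12)[1:])
    swing(np.arange(85,90,1.),stop=12,speed=20)
    let_go()
env.move_ptp([450,150,360],[180,0,-30])
im=camera("top"); s=camera("side")
for n in C:
    d=max(cut_out(n,"tray"),key=lambda d:d["p"]*(d["region"].sum()>1000)); print(n,d["p"],*rect(n,d["region"],22))
    q=cv2.boxPoints(cv2.minAreaRect(np.argwhere(d["region"])[:,::-1].astype(np.float32))); print(plane(n,q,22)[:,:2].tolist())
print([(r,round(a,1)) for r,a,*_ in find_dark(34)],env.read_t())
tp=np.array([504,-337.6]);a=np.radians(-5.8);ux=np.array([np.cos(a),np.sin(a)]);uy=np.array([-ux[1],ux[0]])
outs=[]
for n,im,(x0,y0,x1,y1) in(("top",im,(220,125,390,250)),("side",s,(180,150,350,275))):
    big=cv2.resize(im,None,fx=4,fy=4,interpolation=cv2.INTER_CUBIC)
    for w,h,z,col in((260,160,22,(255,0,255)),(248,148,22,(255,255,0)),(248,148,6,(0,0,255))):
        q=(proj(n,np.array([[*(tp+ux*sx*w/2+uy*sy*h/2),z] for sx,sy in((-1,-1),(1,-1),(1,1),(-1,1))]))+.5)*4
        cv2.polylines(big,[q.astype(int).reshape(-1,1,2)],True,col,1,cv2.LINE_AA)
    outs.append(big[y0*4:y1*4,x0*4:x1*4])
o=np.hstack(outs); cv2.imwrite("pics/tray.png",cv2.resize(o,(800,int(o.shape[0]*800/o.shape[1])),interpolation=cv2.INTER_AREA))
E
```

```text
grip w 18.66344045975031 t 61.5333
th 7.6 at 7.8 tang -0.3 f [-1.1 -0.2  5. ]
th 15.3 at 15.5 tang 0.9 f [-0.5  1.1  4.3]
th 22.9 at 23.2 tang 0.9 f [1.5 0.3 5.3]
th 30.5 at 30.7 tang 1.0 f [1.6 0.2 4.6]
th 38.2 at 38.3 tang 1.4 f [1.7 0.4 6.6]
th 45.8 at 45.9 tang 1.0 f [ 2.6 -1.1  5.6]
th 53.5 at 53.5 tang 0.6 f [ 1.2 -0.6  6.5]
th 61.1 at 61.1 tang 2.0 f [1.7 1.  6.3]
th 68.7 at 68.8 tang 1.4 f [ 1.8 -0.6  6.8]
th 76.4 at 76.4 tang 2.7 f [2.7 0.4 6.1]
th 84.0 at 84.1 tang 1.9 f [1.9 0.5 5.8]
th 85.0 at 85.0 tang 1.8 f [1.7 1.1 5.3]
th 86.0 at 86.0 tang 1.4 f [ 1.4 -0.   5.5]
th 87.0 at 86.1 tang -12.4 f [-12.4  -1.2  13.1]
top 0.62 [ 503.8 -337.7] 259.6506042480469 163.6077423095703 -6.0372772216796875
[[383.08583864149875, -242.66373717038155], [641.3598644297716, -270.04208301883193], [625.7822512018973, -434.93978881971793], [368.4102153068677, -404.9684738916468]]
side 0.73 [ 493.7 -324. ] 271.9791259765625 190.14089965820312 -5.1111297607421875
[[614.4117821023672, -236.47021347963835], [713.4011723589228, -450.9592358833114], [366.4762593414205, -405.47684387032507], [312.20141290710615, -217.8937150278449]]
[(array([488.4, -68.3]), 0.4), (array([489.5,   2.5]), 0.5)] 70.6667
```

View pics/tray.png

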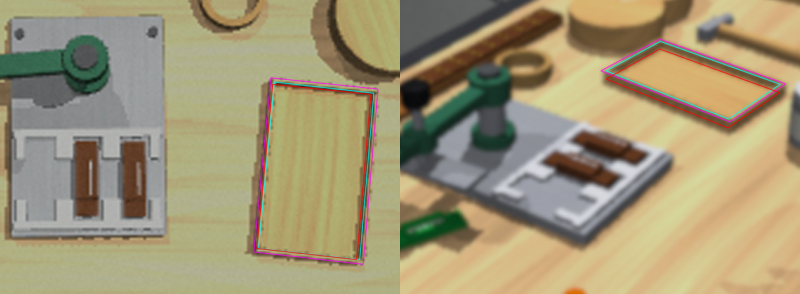

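The tray fit is good at (503.5,-337.6) with a yaw of -6°, and the blanks are still seated with the arm parked. Now I'll move them to the tray, laid across it.

```bash
cat >> h.py <<'E'
TP=np.array([503.5,-337.6]); TA=np.radians(-6.); TX=np.array([np.cos(TA),np.sin(TA)])
def to_tray(bay,slot):
    yw=np.degrees(A); ok=pick(bay,yw,20.,up=32)
    t=TP+slot*TX
    ok=ok and line([[470,-140,62]],yw) and line([[0.5*(470+t[0]),-230,62]],42) and line([[*t,62]],84)
    if ok: put(t,84.,6.)
    return ok
E
python3 - <<'E'
from h import *
print(kinematics.inverse_kinematics([*TP,20],[180,0,84]))
env.move_ptp([480,-30,330],[180,0,1])
print(to_tray(O-70*UY+[0,1],60.), env.read_t())
env.move_straight([450,-100,330],250)
print(find_dark(20))
im=camera("top");cv2.imwrite("pics/t1.png",cv2.resize(im[125:250,220:390],(680,500),interpolation=cv2.INTER_CUBIC))
E
```

```text
[ 11.8  41.6  25.4 106.4 -27.4  38.2  47.5]
pick f [-0.3  0.4  0.9]
w 30.507999524553362 30.78021011292967 gf 59.395793080329895 t 74.675
put f [-0.6  0.6  2.7] w 30.605029313094523
True 79.6917
[(array([ 561.7, -341.9]), 87.56574249267578, 111.42124938964844, 36.53565979003906, 0.86), (array([490.5,   1. ]), 0.6194161772727966, 104.86012268066406, 31.363595962524414, 0.74)]
```

View pics/t1.png

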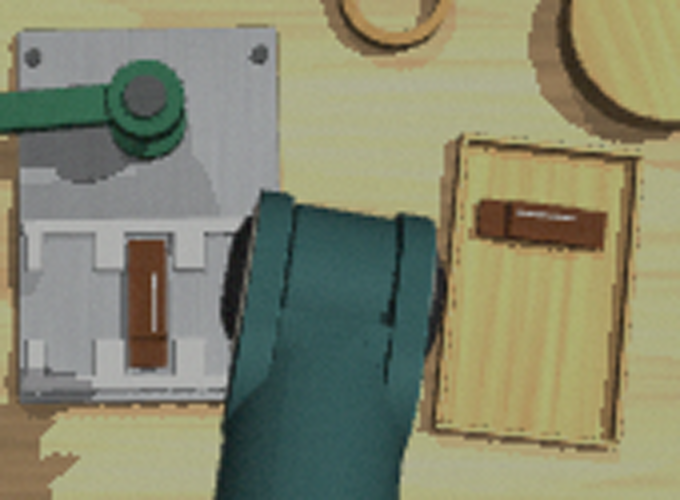

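The first marked blank lies flat in the far part of the tray. The second one follows.

```bash
python3 - <<'E'
from h import *
env.move_ptp([480,-10,330],[180,0,1])
print(to_tray(O+[0,.8],-60.), env.read_t())
env.move_straight([450,-60,330],250); env.move_ptp([430,60,380],[180,0,0])
for n in C: print(n,[(r,round(a,1),w,h) for r,a,w,h,_ in find_dark(20,n)])
im=camera("top");s=camera("side");cv2.imwrite("pics/t2.png",np.vstack([cv2.resize(im[90:270,100:420],(534,300),interpolation=cv2.INTER_CUBIC),cv2.resize(s[150:330,120:440],(534,300),interpolation=cv2.INTER_CUBIC)]))
print(env.read_t())
E
```

```text
pick f [-0.6 -0.6  0.4]
w 30.670107932763283 30.5525875372209 gf 59.34717535972595 t 85.7167
put f [-2.4  2.6  6.6] w 30.616300518583483
True 91.1083
top [(array([ 442.4, -328.7]), 85.7, 114.62144470214844, 40.86118698120117), (array([ 562. , -341.6]), 85.2, 104.71910095214844, 26.774154663085938)]
side [(array([ 557.1, -333.5]), 83.2, 114.39791107177734, 48.96115493774414), (array([ 435.9, -323.9]), 85.6, 119.34314727783203, 51.556827545166016)]
94.325
```

View pics/t2.png

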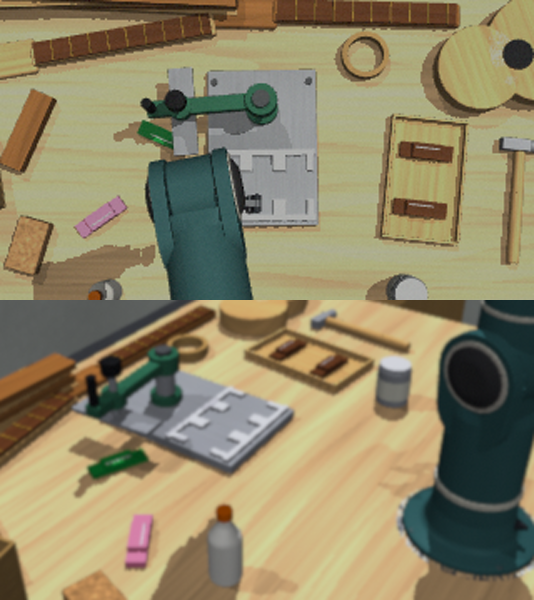

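Both blanks lie flat in the tray with their strips up, at (562,-342) and (442,-329). The arm is parked, the bystanders are untouched, and the networks report no other dark blank in either view.

```bash
python3 -c "
from h import *
env.sleep(.5); print(order.hand_in())"
```

```text
the job is handed in; nothing more can be done
None
```

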